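# Slide the layout card home on the reader bed

### The job

The flat white layout card is lying askew on the dark reader bed. Press down on its top with the fingertips and slide it, flat on the bed all the way, into the corner between the two metal rails, so that its edges lie flush along both of them; then let go. Do not lift the card, and leave the vials and everything else where they stand.

Things in the scene. Friction and masses are not known exactly. Their poses are not given: they have to be found in the camera images.
- card: thin rigid white card (painted aluminium, about 0.1 kg) with a grid of grey dots: 100 mm along its x, 140 mm along its y, 3 mm thick, lying on the bed. Origin at the centre of its underside, z up. Closed fingertips pressed on its middle with 10 to 20 N drag and turn it well; under 5 N they slip. It slides easily on the bed
- card_corner (a point): the far left corner of the card (its +x, +y corner, 50 mm and 70 mm from its origin), on its underside; this is the corner that goes into the corner of the rails
- bed: flat-bed reader, fixed: smooth rigid dark plate 280 mm (x) by 340 mm (y), top 12 mm above the bench, z up. Origin under the plate's centre, on the bench; x to its far side, y to its left. Two straight aluminium rails, 8 mm above the plate, stand on it in an L: inner faces at x = +115 mm (far) and y = +145 mm (left). Grey housing beyond the far rail, 34 mm above the bench
- bed_corner (a point): inner corner where the far and left rails meet, on the top of the bed plate (x = 115, y = 145, z = 12 mm from the bed's origin); the card at home has its centre at x = 65, y = 75 mm in the bed's frame and its axes parallel to the bed's
- vial_a: small amber glass vial, 26 mm across, 45 mm tall, standing on the reader bed near its near left corner; bystander; origin at the centre of its underside
- vial_b: the same kind of vial, standing on the reader bed near its far right corner; bystander; origin at the centre of its underside
- bottle_a: amber glass reagent bottle with white cap, 52 mm across, 100 mm tall, on the bench to the right of the bed; bystander; origin at the centre of its underside
- bottle_b: a second such bottle beside it; bystander
- tube_rack: white block with 18 holes, 100 x 200 x 45 mm, on the bench left of the bed; bystander; origin at the centre of its underside
- dish: clear lidded dish, 90 mm across, 15 mm tall, on the bench left of the bed; bystander; origin at the centre of its underside
- tip_box: black box with a blue perforated top, 85 x 125 x 56 mm, on the bench right of the bed; bystander; origin at the centre of its underside
There are look-alikes about, which are no part of the job. Of the things shaped like the card, the white one is meant.

How it is judged (in metres and radians):
On the way:
1. the card is slid by fingers pressing on its top: they bear on it with more than 1 N, inside its outline, when it has come more than 30 mm from its start (contact force between the fingers and card above 1 N and distance of card from where it was at the start of the episode above 0.03 m and x of the grasp point in the frame of card between -0.05 and 0.05 m and y of the grasp point in the frame of card between -0.07 and 0.07 m), for 0.2 s.
At the end, for the whole second after the job is handed in: The card lies flat and at rest on the bed, its far left corner within 6 mm (horizontally) of the inner corner of the rails and its edges within 0.045 rad of the rails (horizontal distance between card_corner and bed_corner below 0.006 m and angle between the x axis of card and the x axis of bed, either way round below 0.045 rad and angle between card's own z axis and vertical below 0.03 rad and z of card in the frame of bed between 0.009 and 0.015 m and linear speed of card below 0.01 m/s); the robot touches nothing.
It fails at once if the card is lifted or tipped (its underside's centre more than 10 mm above the bed, or tilted more than 0.12 rad) (z of card in the frame of bed above 0.022 m or angle between card's own z axis and vertical above 0.12 rad).
It fails at once if a bystander (vial, bottle, rack, dish or tip box) is moved more than 20 mm (distance of any of vial_a, vial_b, bottle_a, bottle_b, tube_rack, dish, tip_box from where it was at the start of the episode above 0.02 m).
It also fails if it takes over 38 s, if anything falls off the work surface, if the arm or the gripper's body presses on something with over 40 N, if the wrist force passes 120 N, or if a joint passes its speed limit or range.

### The arm

A 6-joint arm with a two-finger parallel gripper is mounted at the origin on the work surface. World frame = base frame: x ahead of the robot, y to its left, z up, the work surface at z = 0. Lengths are in mm, angles in rad, forces in N, time in s.
With the tool pointing down it reaches from about 275 to 725 mm from the base axis. Payload 5.6 kg.
Tool frame: the origin (TCP) lies at the very end of the fingers, on their centre line; the grasp point (between the pads) lies 19 mm behind it; x points along the fingers, y is the direction in which the jaws open and shut, and the axes are right-handed (so a half turn about x gives the same grasp; the last joint's range is limited). The gripper opens to 85 mm and grips with 20 to 120 N. Pads are 22 mm wide; open, the fingers measure 114 mm over their backs; the gripper's body (76 mm by 85 mm) begins 54 mm behind the grasp point. The pads swing forward as they close: fully open they stand 13 mm farther back than shut.
Start: joints at [-0.831, 0.255, 0.108, 0, -1.424, -0.285], TCP at [241.623, -494.076, 231.283] pointing down, gripper open.
Joint ranges: [-2.95, 2.95], [-1.21, 1.97], [-1.09, 1.5], [-2.87, 1.71], [-2.94, -0.07], [-3.05, 3.05]. Speed limits (rad/s): [2.57, 2.57, 3.14, 3.14, 3.14, 3.14].

### API

Orientations are given as [roll, pitch, yaw] about the fixed x, y, z axes, in that order (R = Rz(yaw) Ry(pitch) Rx(roll)).
In Python, from rig import env gives the robot as it stands.
- The arm moves only by the shell command python3 -m handwheel 'ROWS'. ROWS is JSON, a list of rows, each an object with "gripper": the finger opening in mm, from 0 to 85.4; "delta_pos": the shift along the tool's x, y, z in mm, a list of three; "delta_rot": the turn, a rotation vector about the tool's x, y, z in rad, a list of three. In form: [{"gripper": gripper, "delta_pos": [dx, dy, dz], "delta_rot": [wx, wy, wz]}, ...]. A call has 1 to 10 rows; each row shifts and turns the pose as measured when the row begins, along the tool's axes as they then stand; what a row does not reach is not made up. A row lasts 1/8 s, in which the tool goes at most 62.5 mm and 10.7 degrees, less where a joint would pass 70% of its speed; a pose out of reach is approached as far as the arm can. A call with a gripper value outside its range is refused whole. The fingers move at their own pace and stop on an object; the grip force is fixed at half the most. Time passes only in rows, so rows that do not move let the fingers close. It gives the time, the measured TCP pose, the force and the opening at its end, in the units of the state.
- env.get_obs(): the state, without advancing time (a new reading comes with each control period).
- env.camera(name): name is "side" or "top" or "wrist"; returns (picture, depth): 420x560x3 uint8, red, green, blue; 420x560 float32, mm along the optical axis (not along the pixel's ray), 0 where there is no reading.
- env.get_calibration(name): a dict with "fx", "fy", "cx", "cy" (pixels), "R" (3x3) and "t" (3): a world point X has camera coordinates R X + t. Camera axes: x right, y down, z forward; pixel columns grow to the right and rows downward; lengths in mm; the calibration is good to about 2 mm. The wrist camera is an equidistant fisheye: a pixel r from the principal point sees the ray r / f radians off the axis. A picture is of the moment at which its call begins: read the wrist's pose just before it. get_calibration takes no time and is no camera call; for the wrist camera it gives the pose at the moment of the call.
- env.close_job(): hands the job in, once; it reports no verdict.
The state is a dict: "clock": time; "joint_pos": joint angles; "qd": joint speeds; "effort": joint torques, N m; "ee_pos": TCP position; "tool_rot": TCP orientation; "contact_force": force on the tool from outside, world axes, zero at the start; "moment": the same for the moment, N m; "gripper_width": opening from 0.0 (shut) to 1.0 (fully open).
Only numpy, scipy, OpenCV 4.12 (cv2) and the standard library are available. Lean on these libraries where they do the work, as an engineer would, in place of code of your own. Each camera call takes 0.05 s, during which the arm holds its last target. There are 200 camera calls.

## Working session

There is one attempt and no reset: what is moved stays moved. The work goes in short steps, Python scripts to look and compute and a shell command to move; the robot and the scene stay as the last step left them, time stands still between calls to the robot, and variables do not carry over. Pictures are saved under pics/ and viewed, about 8 in all and at most 12, crops included, and the job is handed in when it is done.

```bash
mkdir -p pics; python3 - <<'E'
from rig import env
import cv2,numpy as np
o=env.get_obs();print(o)
for n in("top","side"):
    p,d=env.camera(n);cv2.imwrite(f"pics/{n}0.png",p[:,:,::-1]);np.save(f"{n}d.npy",d)
    c=env.get_calibration(n);print(n,c)
E
```

```text
{'clock': 0.0, 'joint_pos': array([-8.31382397e-01,  2.55769262e-01,  1.06977613e-01, -5.33785921e-04,
       -1.42390548e+00, -2.84585282e-01]), 'qd': array([-9.35840682e-04, -2.11429255e-03, -8.05290302e-05,  5.59768488e-04,
       -8.08961013e-04,  1.63758320e-03]), 'effort': array([-2.92585883e-04, -3.86631918e+01,  2.37945002e+01,  5.36508635e+00,
       -6.04216082e-03,  9.81797513e-06]), 'ee_pos': array([ 241.45375425, -493.59308457,  230.36439834]), 'tool_rot': array([1.5844927 , 1.56882356, 2.03924272]), 'contact_force': array([-0.88483687,  0.02875087, -0.5669817 ]), 'moment': array([-0.0460268 ,  0.00116903,  0.02120548]), 'gripper_width': 0.9967034213834358}
top {'fx': 536.6656125408208, 'fy': 536.6656125408208, 'cx': 280.5398118039109, 'cy': 210.21100226841838, 'R': array([[ 0.02658074, -0.99959999,  0.00966058],
       [-0.98285523, -0.02789688, -0.18225632],
       [ 0.18245291, -0.00465044, -0.98320359]]), 't': array([ -54.58041725,  469.08596871, 1638.13178766])}
side {'fx': 443.7764399331849, 'fy': 443.7764399331849, 'cx': 273.73074620014825, 'cy': 208.402799326623, 'R': array([[-0.99889706, -0.04676118,  0.00424958],
       [-0.0363931 ,  0.71386265, -0.69933945],
       [ 0.02966832, -0.69872277, -0.71477708]]), 't': array([ 458.76929108,   73.55429991, 1301.72321237])}
```

View pics/top0.png

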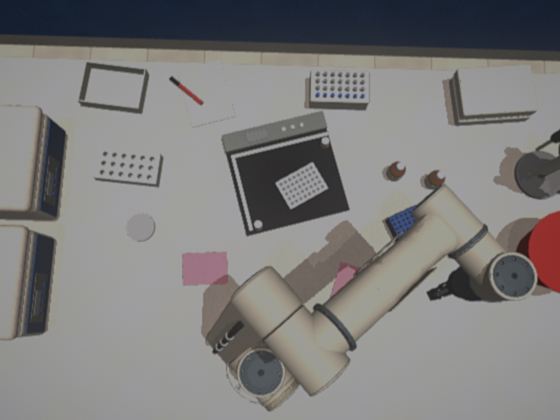

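The white dotted card lies on the dark bed at about (302,185). The look-alikes are the pink cards at (205,268) and (345,280), the plain paper at (210,105), and the white rack with holes at (128,167). Only the one on the bed is white with a grey dot grid. I'll enlarge that area to confirm and to pick its corners.

```bash
python3 - <<'E'
import cv2
p=cv2.imread("pics/top0.png")
cv2.imwrite("pics/crop0.png",cv2.resize(p[105:240,215:355],None,fx=5,fy=4.4444,interpolation=cv2.INTER_CUBIC) if 0 else cv2.resize(p[105:240,215:355],None,fx=4.4,fy=4.4,interpolation=cv2.INTER_CUBIC))
s=cv2.imread("pics/side0.png");cv2.imwrite("pics/side0b.png",s)
E
```

```text
(no output)
```

View pics/crop0.png

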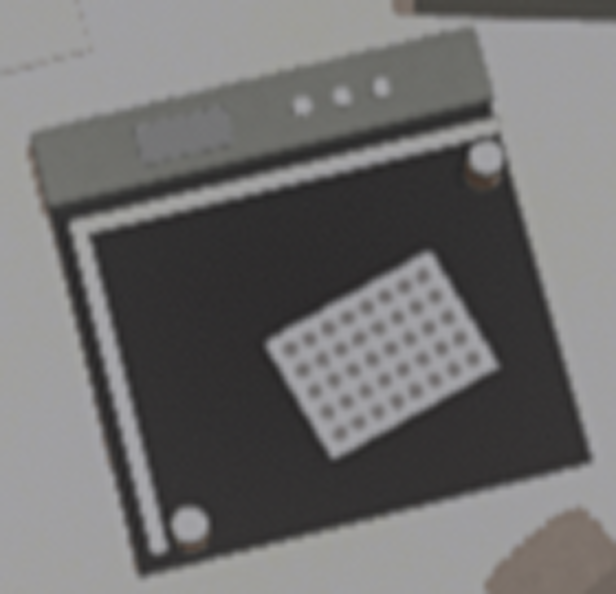

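View pics/side0.png

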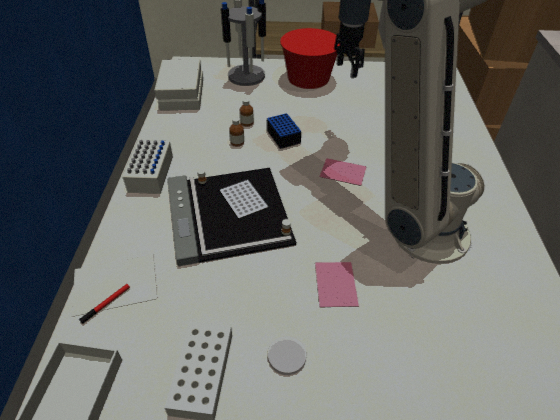

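The crop confirms it: a white card with a dot grid, with crop corners (265,342), (431,250), (499,368) and (334,460). The inner rail corner is near (92,235), vial_a at (189,525) and vial_b at (485,160). The side view agrees, with the card at (243,198) and nothing on it.

```bash
cat > h.py <<'E'
import numpy as np,cv2
from rig import env
def w(n,px,z):
    c=env.get_calibration(n);R=c["R"];t=c["t"]
    px=np.atleast_2d(px);r=np.c_[(px[:,0]-c["cx"])/c["fx"],(px[:,1]-c["cy"])/c["fy"],np.ones(len(px))]@R
    o=-R.T@t;return (o+r*((z-o[2])/r[:,2])[:,None])[:,:2]
def proj(n,X):
    c=env.get_calibration(n);p=np.atleast_2d(X)@c["R"].T+c["t"]
    return np.c_[p[:,0]/p[:,2]*c["fx"]+c["cx"],p[:,1]/p[:,2]*c["fy"]+c["cy"]]
def card(p,n="top",box=(280,155,332,215)):
    """card corners via blob between; returns centre, yaw"""
    x0,y0,x1,y1=box;g=cv2.resize(cv2.cvtColor(p[y0:y1,x0:x1],cv2.COLOR_RGB2GRAY),None,fx=8,fy=8,interpolation=cv2.INTER_CUBIC)
    _,b=cv2.threshold(g,0,255,cv2.THRESH_OTSU)
    cs,_=cv2.findContours(b,cv2.RETR_EXTERNAL,cv2.CHAIN_APPROX_NONE);c=max(cs,key=cv2.contourArea)[:,0].astype(float)
    return w(n,(c+.5)/8-.5+[x0,y0],15.)
E
python3 - <<'E'
from h import *
f=lambda P:(np.array(P,float)+.5)/4.4-.5+[215,105]
p=cv2.imread("pics/top0.png")[:,:,::-1].copy()
r=cv2.minAreaRect(card(p).astype(np.float32));print("card",r)
print("card manual",w("top",f([(265,342),(431,250),(499,368),(334,460)]),15))
A=w("top",f([(591,461),(140,576)]),12);print("plate near R,L",A)
B=w("top",f([(92,235),(495,131),(148,550)]),20);print("rail inner corner top, far rail right end, left rail near end",B)
C=w("top",f([(92,236)]),12);print(C)
for a,b in((A[0],A[1]),(B[1],B[0])):d=b-a;print("yaw",np.arctan2(-d[0],d[1]),np.hypot(*d))
d=B[0]-B[2];print("yawx",np.arctan2(d[1],d[0]),np.hypot(*d))
print("vials",w("top",f([(189,525),(485,160)]),57))
E
```

```text
card ((559.8456420898438, -105.8816146850586), (103.59740447998047, 143.6439208984375), 31.22187614440918)
card manual [[ 566.3255551   -21.05342678]
 [ 639.47894484 -141.38071053]
 [ 551.76830721 -192.46566647]
 [ 479.98722206  -73.5396867 ]]
plate near R,L [[ 485.11638175 -260.36583624]
 [ 391.77119419   63.86092834]]
rail inner corner top, far rail right end, left rail near end [[ 642.16344534  108.27297225]
 [ 730.82455354 -187.14017215]
 [ 409.62868115   58.38394532]]
[[643.68282422 108.91912584]]
yaw 0.28032010519513534 337.3963824771308
yaw 0.29157220926356325 308.4310587339585
yawx 0.21134063024718866 237.8262634034894
vials [[ 422.73993332   28.2344762 ]
 [ 696.15642162 -176.74851197]]
```

```bash
cat >> h.py <<'E'
def edge(p,a,b,z,off=6,crop=True):
    """subpixel edge line near crop-coords a-b: strongest gradient across; world line fit"""
    f=lambda P:(np.array(P,float)+.5)/4.4-.5+[215,105]
    a,b=f(a),f(b);g=cv2.GaussianBlur(cv2.cvtColor(p,cv2.COLOR_RGB2GRAY),(0,0),.6).astype(np.float32)
    d=(b-a)/np.hypot(*(b-a));n=np.array([-d[1],d[0]]);s=np.arange(-off/2,off/2+.01,.1)
    pts=[]
    for k in np.linspace(.08,.92,60):
        q=a+k*(b-a)+s[:,None]*n
        v=cv2.remap(g,q[:,0].astype(np.float32)[None],q[:,1].astype(np.float32)[None],cv2.INTER_LINEAR)[0]
        m=(v.max()+v.min())/2;i=np.where(np.diff(np.sign(v-m)))[0]
        if len(i):pts.append(q[i[np.argmin(abs(s[i]))]])
    W=w("top",np.array(pts),z);vx,vy,x,y=cv2.fitLine(W.astype(np.float32),cv2.DIST_HUBER,0,.01,.001).ravel()
    return np.array([x,y]),np.array([vx,vy])
def cross(l,m):
    k=np.linalg.solve(np.c_[l[1],-m[1]],m[0]-l[0]);return l[0]+k[0]*l[1]
E
python3 - <<'E'
from h import *
p=cv2.imread("pics/top0.png")[:,:,::-1].copy()
ang=lambda l:np.degrees(np.arctan2(l[1][1],l[1][0]))%90
L={}
for n,a,b,z in(("far",(92,235),(460,141),12),("left",(92,235),(150,490),12),("near",(591,461),(200,561),12),("right",(591,461),(515,180),12)):
    L[n]=edge(p,a,b,z,4);print(n,ang(L[n]))
print("corner",cross(L["far"],L["left"]),"near right",cross(L["near"],L["right"]))
C=[(265,342),(431,250),(499,368),(334,460)];E=[edge(p,C[i],C[(i+1)%4],15,3) for i in range(4)]
print([ang(e) for e in E]);Q=np.array([cross(E[i-1],E[i]) for i in range(4)]);print(Q,Q.mean(0))
print(np.hypot(*(Q-np.roll(Q,1,0)).T))
c=env.get_calibration("wrist");print(c)
from scipy.spatial.transform import Rotation as R
o=env.get_obs();print(R.from_euler("xyz",o["tool_rot"]).as_matrix())
E
```

```text
far 15.981705
left 15.887284
near 15.963112
right 15.920047
corner [645.5653   110.847435] near right [ 484.23422 -261.23517]
[np.float32(31.312115), np.float32(30.840666), np.float32(31.177326), np.float32(31.371784)]
[[ 566.5982    -19.632307]
 [ 640.2831   -140.76495 ]
 [ 552.62195  -193.10583 ]
 [ 479.71182   -72.60928 ]] [ 559.8038 -106.5281]
[101.763466 141.78357  102.0982   140.83788 ]
{'fx': 325.19226210127806, 'fy': 325.19226210127806, 'cx': 279.54625956620174, 'cy': 206.377929568227, 'R': array([[-0.43866031,  0.89865093,  0.00190629],
       [ 0.85922025,  0.41878957,  0.29386367],
       [ 0.26328252,  0.13054425, -0.95584544]]), 't': array([548.7311543 , -38.78163172, 379.58321162])}
[[-8.04852282e-04 -4.39177997e-01  8.98399710e-01]
 [ 1.48038445e-03  8.98398493e-01  4.39178728e-01]
 [-9.99998580e-01  1.68345096e-03 -7.29257999e-05]]
```

Geometry is consistent to about 0.5 mm:

| Item | Position (mm) | Yaw |
|---|---|---|
| Bed corner | (645.6, 110.8) | 15.9° |
| Card now | (559.8, -106.5) | 31.2° |
| Card home | (616.7, 29.8) | 15.9° |

Next I'll shut the fingers and travel high over to the card.

```bash
python3 -m handwheel '[{"gripper":0,"delta_pos":[0,23,50],"delta_rot":[0,0,0]},{"gripper":0,"delta_pos":[0,23,50],"delta_rot":[0,0,0]},{"gripper":0,"delta_pos":[0,23,50],"delta_rot":[0,0,0]},{"gripper":0,"delta_pos":[0,23,50],"delta_rot":[0,0,0]},{"gripper":0,"delta_pos":[0,23,50],"delta_rot":[0,0,0]},{"gripper":0,"delta_pos":[0,23,50],"delta_rot":[0,0,0]},{"gripper":0,"delta_pos":[0,23,50],"delta_rot":[0,0,0]},{"gripper":0,"delta_pos":[0,23,50],"delta_rot":[0,0,0]},{"gripper":0,"delta_pos":[0,0,0],"delta_rot":[0,0,0]}]'
cat >> h.py <<'E'
from scipy.spatial.transform import Rotation as Ro
def to(x,y,z):
    o=env.get_obs();M=Ro.from_euler("xyz",o["tool_rot"]).as_matrix()
    print("t",o["clock"],"pos",o["ee_pos"].round(1),"F",o["contact_force"].round(1),"w",o["gripper_width"],"tilt",M[2].round(3),"yaw(y)",np.degrees(np.arctan2(M[1,1],M[0,1])).round(2))
    print("tool delta",(M.T@(np.array([x,y,z])-o["ee_pos"])).round(1))
E
python3 -c "
from h import *
to(559.8,-106.5,40)"
```

```text
clock: 1.23
ee_pos: [526.6, -141.2, 225.6]
tool_rot: [2.073, 1.56, 2.524]
contact_force: [-1.1, -0.1, 0.2]
gripper_width: 0.002
t 1.225 pos [ 526.6 -141.2  225.6] F [-1.1 -0.1  0.2] w 0.0020200164199129594 tilt [-1.     0.009 -0.005] yaw(y) 115.86
tool delta [185.6  15.1  46. ]
```

```bash
python3 -m handwheel '[{"gripper":0,"delta_pos":[40,5,15],"delta_rot":[0,0,0]},{"gripper":0,"delta_pos":[40,5,15],"delta_rot":[0,0,0]},{"gripper":0,"delta_pos":[40,5,15],"delta_rot":[0,0,0]},{"gripper":0,"delta_pos":[40,1,2],"delta_rot":[0,0,0]},{"gripper":0,"delta_pos":[15,0,0],"delta_rot":[0,0,0]},{"gripper":0,"delta_pos":[0,0,0],"delta_rot":[0,0,0]}]'
python3 -c "
from h import *
to(559.8,-106.5,16)
p,d=env.camera('wrist');cv2.imwrite('pics/w1.png',p[:,:,::-1])"
```

```text
clock: 1.98
ee_pos: [559.3, -106.6, 44.8]
tool_rot: [2.243, 1.559, 2.692]
contact_force: [-0.4, -0.4, 1.1]
gripper_width: -0.001
t 1.975 pos [ 559.3 -106.6   44.8] F [-0.4 -0.4  1.1] w -0.0008929122458872053 tilt [-1.     0.009 -0.007] yaw(y) 115.77
tool delta [28.7 -0.4  0.8]
```

View pics/w1.png

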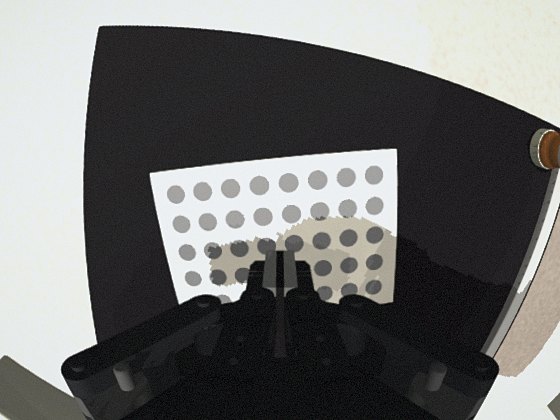

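The wrist view shows the shut fingers (about (283,265)) above the middle of the card, with vial_b at (548,148). I'll descend gently to contact.

```bash
python3 -m handwheel '[{"gripper":0,"delta_pos":[14,0,0],"delta_rot":[0,0,0]},{"gripper":0,"delta_pos":[9,0,0],"delta_rot":[0,0,0]},{"gripper":0,"delta_pos":[3,0,0],"delta_rot":[0,0,0]},{"gripper":0,"delta_pos":[2,0,0],"delta_rot":[0,0,0]}]'; python3 -m handwheel '[{"gripper":0,"delta_pos":[1.5,0,0],"delta_rot":[0,0,0]}]';  python3 -m handwheel '[{"gripper":0,"delta_pos":[1.5,0,0],"delta_rot":[0,0,0]}]'
```

```text
clock: 2.52
ee_pos: [560.8, -107.1, 18.1]
tool_rot: [1.905, 1.563, 2.354]
contact_force: [0.4, 0.3, -0.2]
gripper_width: 0.001
clock: 2.65
ee_pos: [561.0, -107.1, 16.7]
tool_rot: [1.864, 1.564, 2.313]
contact_force: [-0.3, -0.2, -0.1]
gripper_width: 0.001
clock: 2.78
ee_pos: [561.2, -107.1, 15.3]
tool_rot: [1.815, 1.564, 2.264]
contact_force: [-0.5, 0.2, 0.2]
gripper_width: -0.003
```

```bash
python3 -m handwheel '[{"gripper":0,"delta_pos":[1,0,0],"delta_rot":[0,0,0]}]';  python3 -m handwheel '[{"gripper":0,"delta_pos":[1,0,0],"delta_rot":[0,0,0]}]'; python3 -m handwheel '[{"gripper":0,"delta_pos":[1,0,0],"delta_rot":[0,0,0]}]'
```

```text
clock: 2.9
ee_pos: [561.8, -107.2, 15.1]
tool_rot: [1.682, 1.565, 2.132]
contact_force: [-0.9, 0.2, 7.2]
gripper_width: -0.007
clock: 3.02
ee_pos: [562.6, -107.4, 15.1]
tool_rot: [1.363, 1.566, 1.813]
contact_force: [-0.4, 1.0, 5.5]
gripper_width: -0.001
clock: 3.15
ee_pos: [563.4, -107.5, 15.1]
tool_rot: [0.895, 1.567, 1.346]
contact_force: [-0.9, 0.3, 6.1]
gripper_width: 0.002
```

Contact at z=15.1, and about 6.5 N comes from each mm of commanded press. Next I'll press at about 2.3 mm and turn by -15°.

```bash
python3 -m handwheel '[{"gripper":0,"delta_pos":[2,0,0],"delta_rot":[0,0,0]},{"gripper":0,"delta_pos":[2.3,0,0],"delta_rot":[0.05,0,0]},{"gripper":0,"delta_pos":[2.3,0,0],"delta_rot":[0.05,0,0]},{"gripper":0,"delta_pos":[2.3,0,0],"delta_rot":[0.05,0,0]},{"gripper":0,"delta_pos":[2.3,0,0],"delta_rot":[0.05,0,0]},{"gripper":0,"delta_pos":[2.3,0,0],"delta_rot":[0.05,0,0]}]'
python3 -c "
from h import *
to(616.7,29.8,15)
p,d=env.camera('top');cv2.imwrite('pics/t2.png',cv2.resize(p[105:240,215:355,::-1],None,fx=4.4,fy=4.4,interpolation=cv2.INTER_CUBIC))"
```

```text
clock: 3.9
ee_pos: [574.3, -109.6, 15.1]
tool_rot: [-0.298, 1.545, -0.098]
contact_force: [-2.1, 0.2, 10.5]
gripper_width: 0.002
t 3.9 pos [ 574.3 -109.6   15.1] F [-2.1  0.2 10.5] w 0.002070132120031598 tilt [-1.    -0.008  0.025] yaw(y) 101.42
tool delta [  0.9 128.2  69.2]
```

View pics/t2.png

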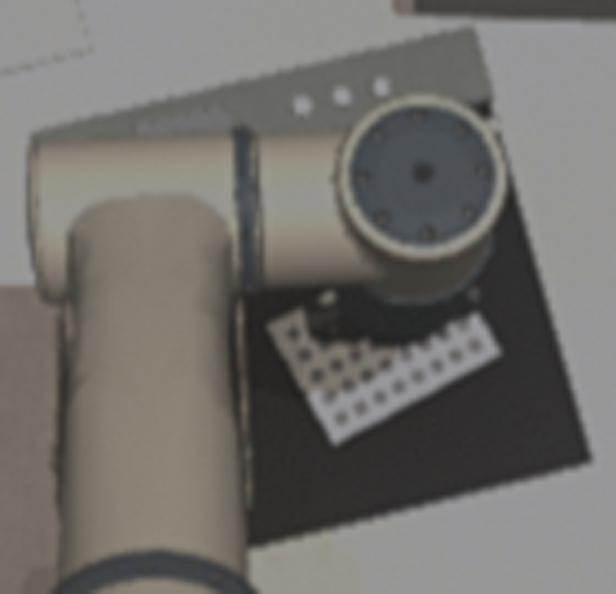

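The card moved about 10 mm with the fingertips but didn't turn, because they slipped in rotation with a slight tilt. I'll correct the tilt while dragging it diagonally. Pushing into the far rail will meet the far-right corner first, which turns the card the right way.

```bash
python3 -m handwheel '[{"gripper":0,"delta_pos":[2.3,4,4],"delta_rot":[0,0.015,0.005]},{"gripper":0,"delta_pos":[2.3,8,6],"delta_rot":[0,0.015,0.005]},{"gripper":0,"delta_pos":[2.3,8,6],"delta_rot":[0,0.005,0]},{"gripper":0,"delta_pos":[2.3,8,6],"delta_rot":[0,0.005,0]}]'
python3 -c "
from h import *
to(616.7,29.8,15)
"
```

```text
clock: 4.45
ee_pos: [598.0, -80.0, 15.1]
tool_rot: [-1.594, 1.565, -1.394]
contact_force: [-0.7, -1.8, 9.7]
gripper_width: -0.002
t 4.45 pos [598.  -80.   15.1] F [-0.7 -1.8  9.7] w -0.0018953443476924777 tilt [-1.    -0.006 -0.   ] yaw(y) 101.45
tool delta [ -0.6 103.9  40.1]
```

```bash
python3 -m handwheel '[{"gripper":0,"delta_pos":[2.6,8,6],"delta_rot":[0,0.006,0.001]},{"gripper":0,"delta_pos":[2.6,8,6],"delta_rot":[0,0.006,0.001]},{"gripper":0,"delta_pos":[2.6,8,6],"delta_rot":[0,0.006,0.001]}]'
python3 -c "
from h import *
to(616.7,29.8,15)
p,d=env.camera('side');cv2.imwrite('pics/s3.png',cv2.resize(p[155:275,155:310,::-1],None,fx=5,fy=5,interpolation=cv2.INTER_CUBIC))"
```

```text
clock: 4.82
ee_pos: [617.8, -54.0, 15.1]
tool_rot: [-1.98, 1.56, -1.777]
contact_force: [-0.4, -1.5, 10.6]
gripper_width: 0.002
t 4.825 pos [617.8 -54.   15.1] F [-0.4 -1.5 10.6] w 0.002052135777673393 tilt [-1.    -0.01  -0.004] yaw(y) 101.64
tool delta [-0.8 82.2 15.8]
```

View pics/s3.png

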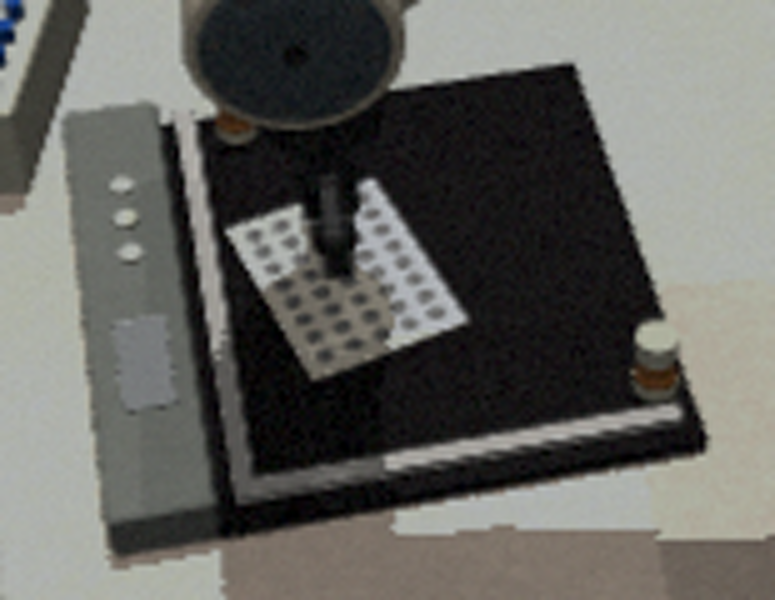

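The side crop shows the card still skewed. Its far-right corner (226,230) is a few mm from the far rail and the fingers are at its middle (340,270). I'll push into the far rail, harder, so that it turns flush.

```bash
python3 -m handwheel '[{"gripper":0,"delta_pos":[3,4.4,5],"delta_rot":[0,0.006,0.004]},{"gripper":0,"delta_pos":[3,4.4,5],"delta_rot":[0,0.006,0.004]},{"gripper":0,"delta_pos":[3,4.4,5],"delta_rot":[0,0.006,0.002]},{"gripper":0,"delta_pos":[3,4.4,5],"delta_rot":[0,0.006,0.001]}]'
python3 -m handwheel '[{"gripper":0,"delta_pos":[3,3,3],"delta_rot":[0,0.006,0.001]}]'
python3 -c "
from h import *
to(616.7,29.8,15)
p,d=env.camera('side');cv2.imwrite('pics/s4.png',cv2.resize(p[155:275,155:310,::-1],None,fx=5,fy=5,interpolation=cv2.INTER_CUBIC))"
```

```text
clock: 5.38
ee_pos: [642.8, -33.9, 15.1]
tool_rot: [-2.46, 1.557, -2.252]
contact_force: [-4.2, -3.2, 14.3]
gripper_width: -0.0
clock: 5.5
ee_pos: [646.5, -31.3, 15.1]
tool_rot: [-2.494, 1.553, -2.285]
contact_force: [-4.1, -1.6, 14.0]
gripper_width: -0.004
t 5.5 pos [646.5 -31.3  15.1] F [-4.1 -1.6 14. ] w -0.003811184146195993 tilt [-1.    -0.011 -0.014] yaw(y) 102.01
tool delta [ -0.4  66.  -16.5]
```

View pics/s4.png

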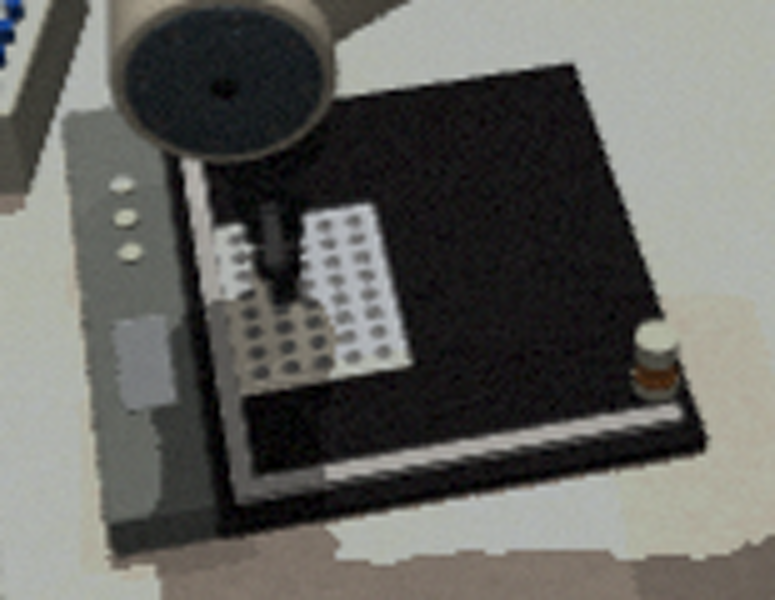

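The card is now flush against the far rail, with its left edge from (240,395) to (412,365). I'll compute the remaining slide along bed y.

```bash
python3 -c "
from h import *
q=lambda P:(np.array(P,float)+.5)/5-.5+[155,155]
h=np.array([616.7,29.8]);a=np.radians(15.93);B=np.array([[np.cos(a),np.sin(a)],[-np.sin(a),np.cos(a)]])
W=w('side',q([(412,364),(375,203)]),15);print('bed coords near-left, near-right',(W-h)@B.T+[65,75])
print('plate near-left, rail corner',(w('side',q([(706,445),(252,472)]),12)-h)@B.T+[65,75])
print('finger',B@(env.get_obs()['ee_pos'][:2]-h)+[65,75])
"
```

```text
bed coords near-left, near-right [[ 12.86221105  77.78202876]
 [ 12.02746199 -60.99324776]]
plate near-left, rail corner [[-138.98249517  173.4040956 ]
 [ 113.78858819  134.96921011]]
finger [77.39400244  8.16234371]
```

```bash
python3 -m handwheel '[{"gripper":0,"delta_pos":[2.8,8,-1],"delta_rot":[0,0,0.005]},{"gripper":0,"delta_pos":[2.8,8,-1],"delta_rot":[0,0,0.003]},{"gripper":0,"delta_pos":[2.8,8,-1],"delta_rot":[0,0,0.003]},{"gripper":0,"delta_pos":[2.8,8,-1],"delta_rot":[0,0.003,0.002]},{"gripper":0,"delta_pos":[2.8,8,-1],"delta_rot":[0,0.003,0.002]},{"gripper":0,"delta_pos":[2.8,8,-1],"delta_rot":[0,0.003,0.002]}]'
cat >> h.py <<'E'
def bed():
    h=np.array([616.7,29.8]);a=np.radians(15.93);B=np.array([[np.cos(a),np.sin(a)],[-np.sin(a),np.cos(a)]])
    o=env.get_obs();print('finger bed',B@(o['ee_pos'][:2]-h)+[65,75],'F bed',B@o['contact_force'][:2],o['contact_force'][2])
E
python3 -c "
from h import *
to(616.7,29.8,15);bed()"
```

```text
clock: 6.3
ee_pos: [639.1, 8.0, 15.1]
tool_rot: [-1.964, 1.56, -1.75]
contact_force: [-3.9, -3.8, 12.5]
gripper_width: -0.006
t 6.3 pos [639.1   8.   15.1] F [-3.9 -3.8 12.5] w -0.005700850728272316 tilt [-1.    -0.01  -0.004] yaw(y) 102.3
tool delta [ -0.1  26.1 -17.2]
finger bed [80.54205691 47.87339161] F bed [-4.79799125 -2.56964219] 12.471209327418377
```

```bash
python3 -m handwheel '[{"gripper":0,"delta_pos":[2.8,8,-1.5],"delta_rot":[0,0.001,0.005]},{"gripper":0,"delta_pos":[2.8,8,-1.5],"delta_rot":[0,0.002,0.003]},{"gripper":0,"delta_pos":[2.8,8,-1.5],"delta_rot":[0,0.002,0.003]},{"gripper":0,"delta_pos":[2.8,8,-1.5],"delta_rot":[0,0.003,0.002]}]'
python3 -m handwheel '[{"gripper":0,"delta_pos":[2.8,5,-0.5],"delta_rot":[0,0.003,0.002]}]'
python3 -c "
from h import *
to(616.7,29.8,15);bed()
p,d=env.camera('side');cv2.imwrite('pics/s5.png',cv2.resize(p[155:275,155:310,::-1],None,fx=5,fy=5,interpolation=cv2.INTER_CUBIC))"
```

```text
clock: 6.8
ee_pos: [631.7, 34.4, 15.1]
tool_rot: [-1.516, 1.564, -1.298]
contact_force: [-2.3, -3.3, 13.2]
gripper_width: -0.005
clock: 6.92
ee_pos: [631.9, 38.4, 15.1]
tool_rot: [-1.373, 1.563, -1.154]
contact_force: [0.4, -2.9, 10.1]
gripper_width: 0.001
t 6.925 pos [631.9  38.4  15.1] F [ 0.4 -2.9 10.1] w 0.0009646726884507299 tilt [-1.    -0.007  0.001] yaw(y) 102.58
tool delta [  0.1  -5.1 -16.7]
finger bed [81.97689369 79.09698055] F bed [-0.36181563 -2.89053166] 10.088634601123072
```

View pics/s5.png

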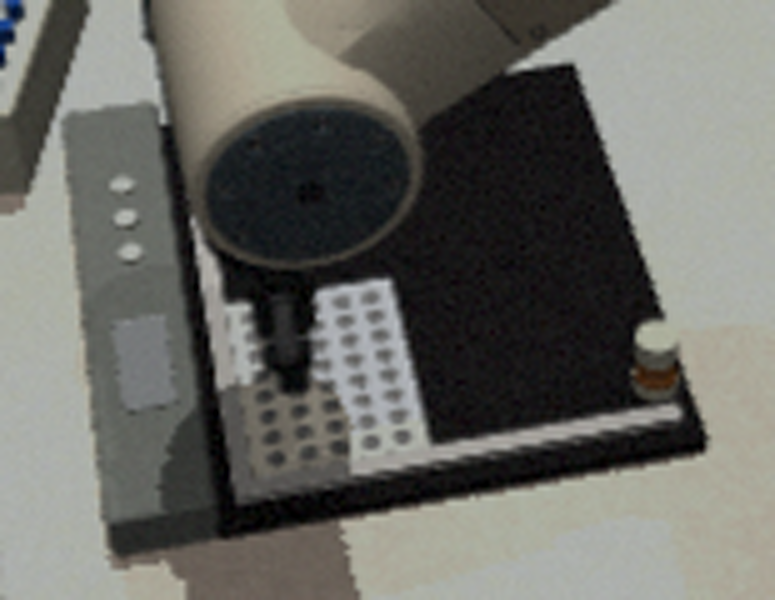

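The card's left edge, (250,475) to (432,447), now meets the left rail. A short push into both rails will seat it, then I'll lift straight off.

```bash
python3 -m handwheel '[{"gripper":0,"delta_pos":[2.8,4.5,1],"delta_rot":[0,0.003,0.004]},{"gripper":0,"delta_pos":[2.8,4,2.5],"delta_rot":[0,0.003,0.002]},{"gripper":0,"delta_pos":[2.8,2,3],"delta_rot":[0,0.003,0.002]},{"gripper":0,"delta_pos":[2.8,2,3],"delta_rot":[0,0.003,0.002]}]'
python3 -c "
from h import *
bed()"
python3 -m handwheel '[{"gripper":0,"delta_pos":[-1,0,0],"delta_rot":[0,0,0]},{"gripper":0,"delta_pos":[-4,0,0],"delta_rot":[0,0,0]},{"gripper":0,"delta_pos":[-20,0,0],"delta_rot":[0,0,0]},{"gripper":0,"delta_pos":[-50,0,0],"delta_rot":[0,0,0]},{"gripper":0,"delta_pos":[-50,0,0],"delta_rot":[0,0,0]},{"gripper":0,"delta_pos":[-50,0,0],"delta_rot":[0,0,0]},{"gripper":0,"delta_pos":[-20,0,-50],"delta_rot":[0,0,0]},{"gripper":0,"delta_pos":[0,0,-55],"delta_rot":[0,0,0]},{"gripper":0,"delta_pos":[0,0,-55],"delta_rot":[0,0,0]},{"gripper":0,"delta_pos":[0,0,-55],"delta_rot":[0,0,0]}]'
python3 -m handwheel '[{"gripper":0,"delta_pos":[0,-50,-20],"delta_rot":[0,0,0]},{"gripper":0,"delta_pos":[0,-55,-20],"delta_rot":[0,0,0]},{"gripper":0,"delta_pos":[0,-55,-20],"delta_rot":[0,0,0]},{"gripper":0,"delta_pos":[0,-55,0],"delta_rot":[0,0,0]},{"gripper":0,"delta_pos":[0,-55,0],"delta_rot":[0,0,0]},{"gripper":0,"delta_pos":[0,0,0],"delta_rot":[0,0,0]}]'
python3 -c "
from h import *
for n,s in(('top',(slice(105,240),slice(215,355))),('side',(slice(155,275),slice(155,310)))):
    p,d=env.camera(n);cv2.imwrite('pics/%s6f.png'%n,p[:,:,::-1]);cv2.imwrite('pics/%s6.png'%n,cv2.resize(p[s][:,:,::-1],None,fx=4.4,fy=4.4,interpolation=cv2.INTER_CUBIC))"
```

```text
clock: 7.48
ee_pos: [643.9, 49.7, 15.1]
tool_rot: [-1.352, 1.565, -1.128]
contact_force: [-3.0, -1.9, 13.0]
gripper_width: 0.005
finger bed [96.56872905 86.65167179] F bed [-3.39620304 -0.95872647] 13.006065762963647
clock: 8.72
ee_pos: [429.3, 2.9, 213.2]
tool_rot: [-2.31, 1.565, -2.087]
contact_force: [-0.6, 0.2, 0.4]
gripper_width: -0.001
clock: 9.48
ee_pos: [426.6, -280.4, 215.1]
tool_rot: [-1.7, 1.568, -1.471]
contact_force: [-0.9, -0.1, -0.7]
gripper_width: -0.0
```

View pics/top6.png

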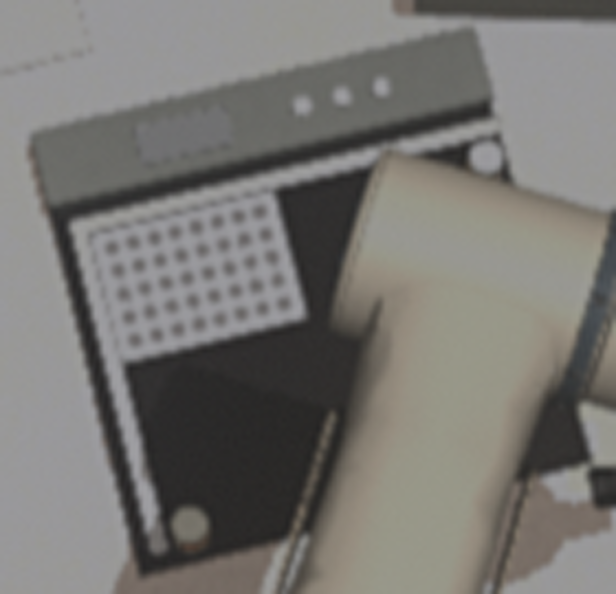

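The card sits in the corner and flush by eye, with its near-right corner at (306,320). Both vials are where they were, at (189,525) and (485,160). One numeric check of the two free edges follows.

```bash
python3 -c "
from h import *
p=cv2.imread('pics/top6f.png')[:,:,::-1].copy()
n=edge(p,(130,362),(306,320),15,4);r=edge(p,(306,320),(276,195),15,4)
ang=lambda l:np.degrees(np.arctan2(l[1][1],l[1][0]))%90
h=np.array([616.7,29.8]);a=np.radians(15.93);B=np.array([[np.cos(a),np.sin(a)],[-np.sin(a),np.cos(a)]])
print(ang(n),ang(r),'near-right corner in bed (ideal 15,5):',B@(cross(n,r)-h)+[65,75])"
```

```text
15.87104 15.8399935 near-right corner in bed (ideal 15,5): [12.56885279  5.24050298]
```

```bash
python3 -c "
from rig import env
o=env.get_obs();print(o['clock'],o['contact_force'],abs(o['qd']).max());env.close_job()"
```

```text
9.575 [-0.10946909  1.33316066 -0.09414765] 0.035696795466422196
the job is handed in; nothing more can be done
```

The white dotted card is seated in the corner of the two rails, and I handed the job in at about 9.6 s. I don't have the verdict, since handing in reports none.

**What I did:** I pressed the closed fingertips on the middle of the card with about 10–14 N and slid it into the far rail, which turned it flush. I then slid it along to the left rail, seated it with a short push into both, lifted straight off and moved the arm clear.

**Final checks (top camera):**
- **Angle:** the card's free edges measure 15.84° and 15.87° against the bed's 15.93°, about 0.002 rad off against the 0.045 rad limit.
- **Position:** the near-right corner is at (12.6, 5.2) mm in the bed's frame, where (15, 5) is ideal. That is about 2.4 mm, inside the 6 mm limit, and about 1 mm of it is probably bright-edge spread in the image.
- **Bystanders:** both vials look unmoved. I did not measure the bottles, rack, dish or tip box at the end; no contact was seen.

**What did not go as planned:**
- My first attempt to turn the card by twisting the fingers slipped: the card moved about 10 mm but did not turn. I used the far rail to square it instead.
- The side camera placed the bed's features about 3–10 mm off, so I took the final numbers from the top camera.

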